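One stroke of the flywheel press

TASK

Stand the wooden block in the nest of the bench press, its steel dowel pointing at the ram and its other end towards the anvil. Then take the knob of the flywheel, and turn the wheel clockwise (seen from above) through exactly one full turn, once and without turning on past the home pointer, so that the ram presses the dowel in and comes back; follow the knob round on its own circle, for more than about 12 N of pull or push towards or away from the axis trips the sprung crank. Let go with the knob back at the pointer, and leave the stamp, the tack tin and the sanding block alone.

Things in the scene. Friction and masses are not known exactly. Their poses are not given: they have to be found in the camera images.
- press: horizontal bench press fixed to the stand: base plate 120 x 340 x 10 mm, cam housing with a flywheel lying on top; on its +y side a round ram and an open nest. Origin: below the flywheel's axis, on the stand's surface; z up, +y from flywheel to nest. Nose of the ram (16 mm across, 32 mm high): y = 113 mm at rest, 137 mm at mid-turn. Place and yaw vary
- axle (a point): point on the flywheel's upright axis, 100 mm above the stand; axes as press. The dark steel flywheel is 160 mm across, its top 72 mm high; a slotted bar on it reaches 78 mm, its hub nut 78 mm. In the slot stands a black knob, 26 mm across, from 78 to 120 mm high, spinning freely on its pin. The last user clamped it 41 to 67 mm from the axis: not measured, find it by sight or feel
- wheel (a joint): angle of the flywheel, rad: 0 at home, growing clockwise seen from above, 6.283 after one full turn; it can turn on beyond. At home the knob points along -y of press, at the dark pointer post (72 mm high) by the rim. Turning takes up to about 10 N at the knob; a spring resists the first half turn and helps in the second; let go near home, it stays
- nest (a point): where the middle of the block comes when it stands in the nest against the anvil, 30 mm above the stand; axes as press. Nest floor 10 mm high; side fences 44 mm apart, 18 mm high (flared lead-in to 24 mm); anvil (70 mm wide, top 50 mm high) at +y; open towards the ram, which pushes a block standing a few mm short up to the anvil
- block_center (a point): middle of the loose beech block, 40 x 60 x 40 mm (x, y, z), 0.2 kg; z up. From its -y end a steel dowel 12 mm across stands out 14 mm, 22 mm above the block's underside
- dowel (a joint): how far the dowel has been pressed into the block, m: 0 at the start (14 mm proud), about 0.011 after one stroke. Pressing it takes about 14 N
- stamp: bystander: wooden hand stamp with a turned knob, 32 x 44 x 68 mm, origin under its middle
- tin: bystander: round open tack tin, 55 mm across, 21 mm high, origin under its middle
- sander: bystander: cork sanding block 42 x 68 x 30 mm, origin under its middle
- crank_give (a joint): how far the crank bar with the knob is strained outwards (+) or inwards (-) along its slot, m: 0 unloaded, 1 mm for every 6 N by which the knob is pulled off its circle, in or out; beyond 2 mm (12 N) either way the crank's overload trips

How it is judged:
On the way, in this order (a step that is already met when the one before it is completed fails the run):
1. the block stands in the nest, dowel towards the ram and still proud, wheel at home (horizontal distance between block_center and nest below 0.01 m and z of block_center in the frame of nest between -0.003 and 0.003 m and angle between the y axis of block_center and the y axis of nest, either way round below 0.12 rad and value of joint dowel below 0.003 m and value of joint wheel below 0.3 rad), for 0.2 s.
2. the wheel is past half a turn and the dowel pressed in (value of joint wheel above 3.2 rad and value of joint dowel above 0.0085 m).
3. the wheel is back home after one turn (value of joint wheel between 6.163 and 6.403 rad), for 0.2 s.
At the end, for the whole second after the job is handed in: the flywheel stands still within 0.12 rad of one full turn (6.283), the dowel is pressed in by at least 8.5 mm, and the block stands on the nest's floor (not more than 3 mm high), within 5 mm and 0.12 rad of its place (all of step 3 and velocity of joint wheel between -0.05 and 0.05 rad/s and value of joint dowel above 0.0085 m and horizontal distance between block_center and nest below 0.005 m and angle between the y axis of block_center and the y axis of nest, either way round below 0.12 rad and z of block_center in the frame of nest below 0.003 m); the robot touches nothing.
It fails at once if the knob is strained off its circle: the sprung crank bar gives more than 2 mm (12 N) in or out (value of joint crank_give below -0.002 m or value of joint crank_give above 0.002 m).
It fails at once if the wheel is turned backwards from home (value of joint wheel below -0.2 rad).
It fails at once if the wheel is turned on past home (value of joint wheel above 6.483 rad).
It fails at once if a bystander is moved more than 15 mm (distance of any of stamp, tin, sander from where it was at the start of the episode above 0.015 m).
It also fails if it takes over 72 s, if anything falls off the work surface, if the arm or the gripper's body presses on something with over 40 N, if the wrist force passes 120 N, or if a joint passes its speed limit or range.

ROBOT

A 7-joint arm with a two-finger parallel gripper is mounted at the origin on a cart in front of the work surface, level with it; the furniture and walls round the work are solid. World frame = base frame: x ahead of the robot, y to its left, z up, the work surface at z = 0. Lengths are in m, angles in rad, forces in N, time in s.
With the tool pointing down it reaches from about 0.4 to 0.85 m from the base axis. Payload 10.4 kg.
Tool frame: the origin (TCP) lies midway between the tips of the shut fingers; the grasp point (between the pads) lies 19 mm behind it; y points along the fingers, x is the direction in which the jaws open and shut, and the axes are right-handed (so a half turn about y gives the same grasp; the last joint's range is limited). The gripper opens to 87 mm and grips with 3 to 60 N. Pads are 19 mm wide; open, the fingers measure 117 mm over their backs; the gripper's body (75 mm by 190 mm) begins 51 mm behind the grasp point.
Start: joints at [1.109, 0.332, -0.065, 1.46, 0.022, 1.35, -0.088], TCP at [0.266, -0.566, 0.223] pointing down, gripper open.
Joint ranges: [-2.6, 2.6], [-0.5, 2.12], [-1.47, 1.34], [0.16, 2.42], [-1.27, 4.41], [0.06, 2.06], [-2.6, 2.6]. Speed limits (rad/s): [2.22, 2.22, 2.79, 2.79, 3.14, 3.14, 3.14].

INTERFACE

Orientations are given as a unit quaternion [x, y, z, w].
In Python, from bench import * gives the robot as it stands.
- The arm moves only by the tool jog_arm, never from a script. Its argument "commands" is a list of rows, each an object with "translation": the shift along the world's x, y, z in mm, a list of three; "twist": the turn about the world's z in rad. A call has 1 to 20 rows; each row shifts and turns the commanded pose from where the row before left it; what a row does not reach is not made up. A row lasts 1/10 s, in which the tool goes at most 50 mm and 8.59 degrees, less where a joint would pass 70% of its speed; a pose out of reach is approached as far as the arm can. A call is refused whole if a number of a shift passes 50 or a number of a turn 0.15, either way. A call with a gripper value outside its range is refused whole. "grip" is the closure, from 0 (fully open) to 1 (shut), set as the call begins (left out, the last holds). The fingers move at their own pace and stop on an object; "grip_force" is the grip in N (left out, the last holds). Time passes only in rows, so rows that do not move let the fingers close. It gives the time, the measured TCP pose, the force and the opening at its end, in the units of the state.
- read_state(): the state, without advancing time (a new reading comes with each control period).
- camera(name): name is "scene" or "top" or "wrist"; returns a dict with "img" (480x640x3 uint8, red, green, blue), "fx", "fy", "cx", "cy" (pixels), "dist" ([k1, k2, p1, p2, k3] as OpenCV has them; the pictures are not rectified), "cam_to_world" (4x4, takes a point from camera to world coordinates). Camera axes: x right, y down, z forward; pixel columns grow to the right and rows downward; lengths in m; the calibration is good to about 2 mm. A picture is of the moment at which its call begins. There is no depth.
- close_job(): hands the job in, once; it reports no verdict.
The state is a dict: "time": time; "joint_positions": joint angles; "joint_vel": joint speeds; "joint_torque": joint torques, N m; "ee_pos": TCP position; "eef_rot": TCP orientation; "ft_force": force on the tool from outside, world axes, zero at the start; "torque": the same for the moment, N m; "width": finger opening in m.
Only numpy, scipy, OpenCV 4.12 (cv2) and the standard library are available. Lean on these libraries where they do the work, as an engineer would, in place of code of your own. Each camera call takes 0.05 s, during which the arm holds its last target.

## Working session

There is one attempt and no reset: what is moved stays moved. The work goes in short steps, Python scripts to look and compute and a tool call to move; the robot and the scene stay as the last step left them, time stands still between calls to the robot, and variables do not carry over. Pictures are saved under pics/ and viewed, and the job is handed in when it is done.

Besides the shell and the picture viewer there is one more tool, called after ">>>" by a JSON object that holds its "api" and its "payload", one argument or row to a line. jog_arm: Moves the arm, as the interface text tells. Its arguments: {"type":"object","properties":{"commands":{"type":"array"},"grip":{"type":"number"},"grip_force":{"type":"number"}},"required":["commands"]}

```bash
mkdir -p pics; ls
cat > h.py <<'E'
from bench import *
import numpy as np, cv2, pickle
def snap(name,fn):
    c=camera(name); cv2.imwrite('pics/'+fn+'.png',c['img'][:,:,::-1]); pickle.dump(c,open('pics/'+fn+'.pkl','wb')); return c
def load(fn): return pickle.load(open('pics/'+fn+'.pkl','rb'))
def ray(c,uv):
    K=np.array([[c['fx'],0,c['cx']],[0,c['fy'],c['cy']],[0,0,1.]])
    p=cv2.undistortPoints(np.array(uv,float).reshape(-1,1,2),K,np.array(c['dist'],float)).reshape(-1,2)
    T=np.array(c['cam_to_world']); d=np.c_[p,np.ones(len(p))]@T[:3,:3].T
    return T[:3,3],d
def onz(c,uv,z):
    o,d=ray(c,uv); return o+d*((z-o[2])/d[:,2])[:,None]
def proj(c,P):
    K=np.array([[c['fx'],0,c['cx']],[0,c['fy'],c['cy']],[0,0,1.]])
    T=np.linalg.inv(np.array(c['cam_to_world'])); r,_=cv2.Rodrigues(T[:3,:3])
    return cv2.projectPoints(np.array(P,float).reshape(-1,1,3),r,T[:3,3],K,np.array(c['dist'],float))[0].reshape(-1,2)
E
python3 - <<'E'
from h import *
np.set_printoptions(precision=4,suppress=True)
for n in ['scene','top','wrist']:
    c=snap(n,n+'0'); print(n,c['fx'],np.array(c['cam_to_world']))
s=read_state(); print({k:np.round(v,4) for k,v in s.items()})
E
```

```text
pics
scene 621.003342887523 [[ 0.5683 -0.6359  0.5221 -0.2841]
 [-0.8228 -0.4412  0.3582 -0.5515]
 [ 0.0026 -0.6332 -0.774   1.3154]
 [ 0.      0.      0.      1.    ]]
top 537.2561162884222 [[ 0.0181 -0.9913  0.1306  0.3795]
 [-0.9998 -0.0163  0.0145  0.029 ]
 [-0.0123 -0.1309 -0.9913  1.3262]
 [ 0.      0.      0.      1.    ]]
wrist 370.12640365822017 [[ 0.4247 -0.8652 -0.2667  0.3393]
 [-0.9053 -0.4066 -0.1226 -0.5319]
 [-0.0024  0.2935 -0.9559  0.3844]
 [ 0.      0.      0.      1.    ]]
{'time': np.float64(0.15), 'joint_positions': array([ 1.1094,  0.3327, -0.0647,  1.4607,  0.0216,  1.3499, -0.0885]), 'joint_vel': array([ 0.0012, -0.0018, -0.0005, -0.0037, -0.    ,  0.0002, -0.0012]), 'joint_torque': array([  0.0002, -62.3634,   0.0243, -39.0144,  -0.0613,   0.0372,
        -0.    ]), 'ee_pos': array([ 0.2654, -0.5656,  0.222 ]), 'eef_rot': array([-0.5966,  0.3795, -0.3789,  0.597 ]), 'ft_force': array([-0.1313, -0.4431, -0.182 ]), 'torque': array([ 0.0009,  0.0543, -0.0161]), 'width': np.float64(0.0872)}
```

View pics/top0.png

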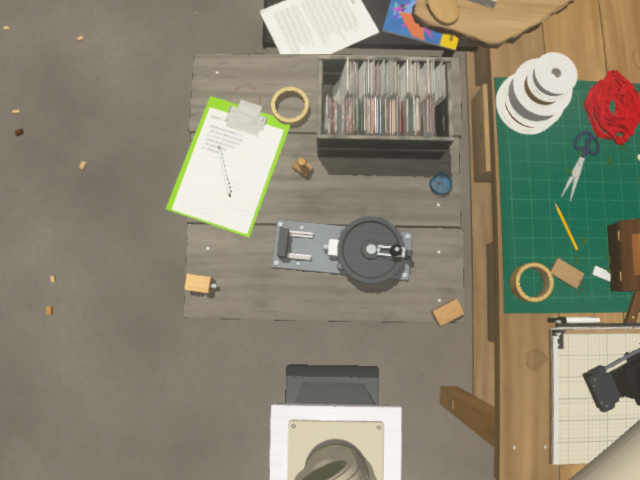

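View pics/scene0.png

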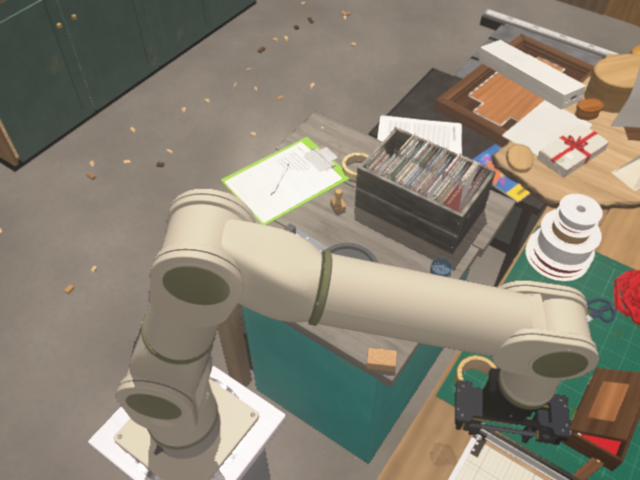

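Run:
```python
import numpy as np
from scipy.spatial.transform import Rotation as R
print(R.from_quat([-0.5966,  0.3795, -0.3789,  0.597]).as_matrix().round(3))
```

```text
[[ 0.425 -0.     0.905]
 [-0.905  0.001  0.425]
 [-0.001 -1.     0.   ]]
```

The top picture shows the flywheel at about (371,250), the knob at (397,251), the nest and anvil near (285,243), and the block at (199,284) with its dowel end at (215,286). The stamp is at (303,168), the tin at (441,184) and the sander at (448,312). Next I zoom in.

Run:
```python
from h import *
im=cv2.imread('pics/top0.png')
a=cv2.resize(im[205:305,265:425],(800,500),interpolation=cv2.INTER_CUBIC); cv2.imwrite('pics/z1.png',a)
a=cv2.resize(im[260:310,170:250],(800,500),interpolation=cv2.INTER_CUBIC); cv2.imwrite('pics/z2.png',a)
c=load('top0')
print(onz(c,[[199,284]],.04),onz(c,[[371,250]],.072),onz(c,[[397,251]],.12),onz(c,[[285,243]],.05))
print(onz(c,[[303,168],[441,184],[448,312]],.03))
```

```text
[[0.4383766  0.33572375 0.04      ]] [[ 0.5242929  -0.07495151  0.072     ]] [[ 0.51742697 -0.1298673   0.12      ]] [[0.54030107 0.12934971 0.05      ]]
[[ 0.731352    0.09128335  0.03      ]
 [ 0.69667035 -0.25184607  0.03      ]
 [ 0.38185129 -0.26543009  0.03      ]]
```

View pics/z1.png

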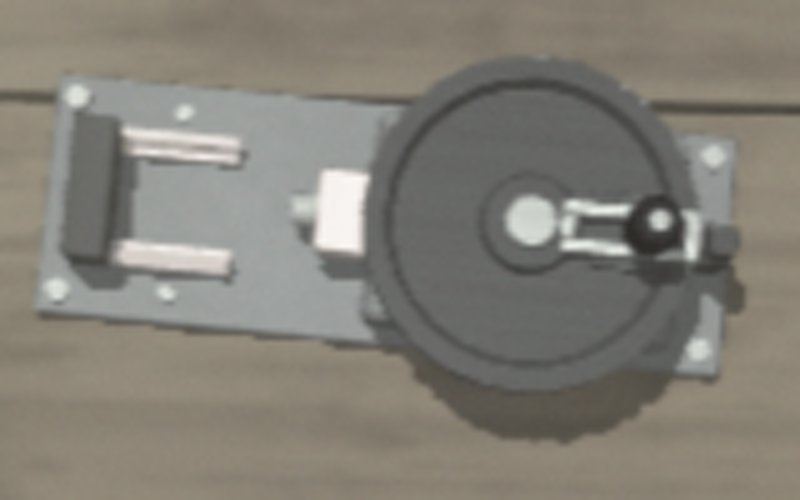

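View pics/z2.png

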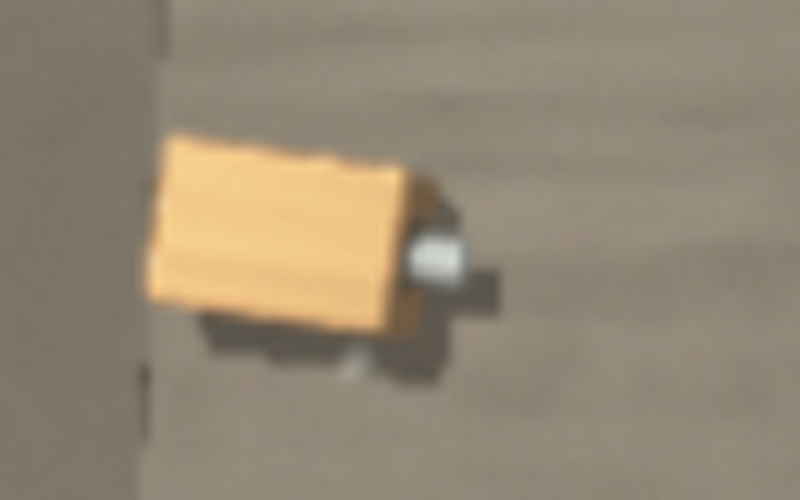

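Run:
```python
from h import *
np.set_printoptions(precision=4,suppress=True)
c=load('top0')
f=lambda P,s,o:(np.array(P,float)+.5)/s-.5+np.array(o)
pl=onz(c,f([[65,73],[37,315],[716,378],[738,137]],5,(265,205)),.010)
print(pl); 
for i in range(4): print(np.linalg.norm(pl[i]-pl[(i+1)%4]),end=' ')
ax=(pl[0]+pl[1]-pl[2]-pl[3])[:2]; yaw=np.arctan2(-ax[0],ax[1]); print('yaw',yaw, 'ctr',pl.mean(0))
im=c['img'].astype(int)
# wheel
print('hub',onz(c,f([[531,219]],5,(265,205)),.078),'knob top',onz(c,f([[655,220]],5,(265,205)),.115))
w=onz(c,f([[365,222],[697,222],[531,57],[531,391]],5,(265,205)),.072); print('wheel',w, w.mean(0))
b=onz(c,f([[168,134],[408,168],[388,332],[148,299]],10,(170,260)),.040); print(b)
for i in range(4): print(np.linalg.norm(b[i]-b[(i+1)%4]),end=' ')
bx=(b[0]+b[3]-b[1]-b[2])[:2]; print('byaw',np.arctan2(-bx[0],bx[1]),b.mean(0))
print('dowel tip',onz(c,f([[462,258]],10,(170,260)),.022))
```

```text
[[ 0.6047  0.1525  0.01  ]
 [ 0.4838  0.163   0.01  ]
 [ 0.4584 -0.171   0.01  ]
 [ 0.578  -0.1823  0.01  ]]
0.12137300283641717 0.33493131121961855 0.12020112544904796 0.33585511705287197 yaw -0.07781420315861222 ctr [ 0.5312 -0.0094  0.01  ]
hub [[ 0.5274 -0.074   0.078 ]] knob top [[ 0.5234 -0.1273  0.115 ]]
wheel [[ 0.5254  0.0036  0.072 ]
 [ 0.5279 -0.1527  0.072 ]
 [ 0.6054 -0.0741  0.072 ]
 [ 0.4473 -0.075   0.072 ]] [ 0.5265 -0.0746  0.072 ]
[[0.4644 0.368  0.04  ]
 [0.4574 0.3087 0.04  ]
 [0.4178 0.312  0.04  ]
 [0.4244 0.3711 0.04  ]]
0.05971917742431939 0.03972076615868024 0.059488500504364064 0.040121096890451416 byaw -0.11411425011566342 [0.441 0.34  0.04 ]
dowel tip [[0.4368 0.2984 0.022 ]]
```

View pics/wrist0.png

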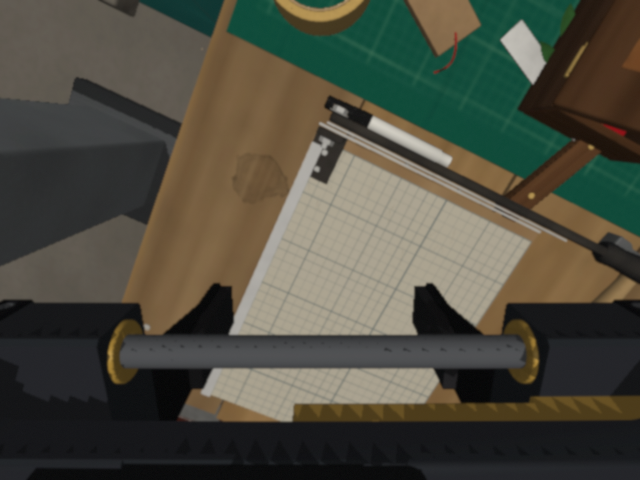

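>>> {"api": "jog_arm", "payload": {
  "commands": [
    {"translation":[0,0,45],"twist":0},
    {"translation":[0,0,45],"twist":0},
    {"translation":[24,42,0],"twist":0.1},
    {"translation":[24,42,0],"twist":0.1},
    {"translation":[24,42,0],"twist":0.1},
    {"translation":[24,42,0],"twist":0.1},
    {"translation":[24,42,0],"twist":0.1},
    {"translation":[24,42,0],"twist":0.1},
    {"translation":[24,42,0],"twist":0.1},
    {"translation":[24,42,0],"twist":0.1},
    {"translation":[24,42,0],"twist":0.1},
    {"translation":[24,42,0],"twist":0.1},
    {"translation":[0,0,0],"twist":0.04},
    {"translation":[0,0,0],"twist":0},
    {"translation":[0,0,0],"twist":0}
  ]
}}

```text
time: 1.65
ee_pos: [0.5051, -0.1468, 0.3123]
eef_rot: [0.706, -0.034, 0.033, -0.706]
ft_force: [-0.4, -0.7, -0.5]
width: 0.0869
```

The wrist view is partly covered by the fingers in its lower third and shows the ground on the tool's +z side. After the move, the arm is above the press.

Run:
```python
from h import *
c=snap('wrist','w1'); print(np.array(c['cam_to_world']).round(3)); s=read_state(); print(s['ee_pos'],s['eef_rot'],s['ft_force'])
```

```text
[[ 0.995 -0.09  -0.029  0.514]
 [-0.095 -0.952 -0.291 -0.067]
 [-0.001  0.293 -0.956  0.475]
 [ 0.     0.     0.     1.   ]]
[ 0.50504379 -0.14714875  0.31240561] [ 0.70641856 -0.0338904   0.0336221  -0.70618257] [-0.80758232  0.36756382  0.12231247]
```

View pics/w1.png

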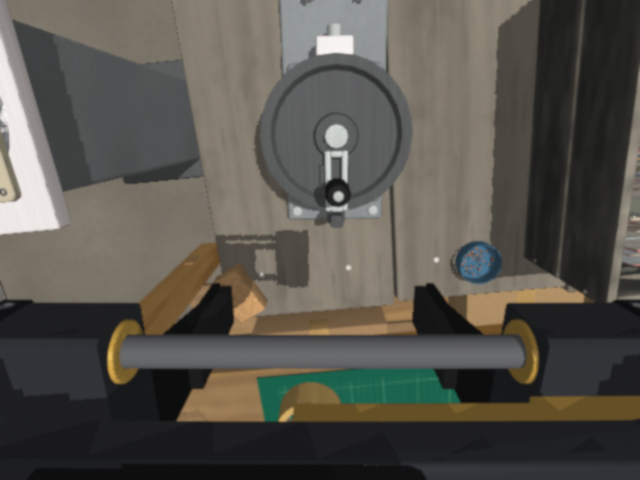

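The wrist picture shows the wheel centred at (336,135), the knob at (337,192), the ram and slide block at (334,40), and the pointer at (336,218). I fit them numerically.

Run:
```python
from h import *
np.set_printoptions(precision=4,suppress=True)
im=cv2.imread('pics/w1.png')
a=cv2.resize(im[20:230,235:435],None,fx=2.85,fy=2.85,interpolation=cv2.INTER_CUBIC); 
a=cv2.resize(im[120:225,300:380],(457,600),interpolation=cv2.INTER_CUBIC);cv2.imwrite('pics/z3.png',a)
c=load('w1'); g=cv2.cvtColor(im,cv2.COLOR_BGR2GRAY)
# rim edge by radial gradients
P=[]
for t in np.linspace(0,2*np.pi,180,endpoint=False):
    r=np.arange(62,88,.25); xs=(336+r*np.cos(t)).astype(np.float32); ys=(132+r*np.sin(t)).astype(np.float32)
    v=cv2.remap(cv2.GaussianBlur(g,(0,0),1),xs[None],ys[None],cv2.INTER_LINEAR)[0].astype(float)
    d=np.gradient(v); i=d.argmax()
    if d[i]>2: P.append([xs[i],ys[i]])
W=onz(c,P,.068)[:,:2]
from scipy.optimize import least_squares
f=lambda p:np.hypot(W[:,0]-p[0],W[:,1]-p[1])-p[2]
r=least_squares(f,[.527,-.074,.08],loss='soft_l1',f_scale=.001); print(r.x,np.median(abs(f(r.x))),len(P))
# hub nut bright
m=(g>170).astype(np.uint8); n,l,s,ce=cv2.connectedComponentsWithStats(m)
for i in range(1,n):
    if s[i,4]>8 and 280<ce[i][0]<400 and ce[i][1]<230: print(s[i],ce[i],onz(c,[ce[i]],.078))
m=(g<35).astype(np.uint8); n,l,s,ce=cv2.connectedComponentsWithStats(m)
for i in range(1,n):
    if s[i,4]>30 and 280<ce[i][0]<400 and ce[i][1]<240: print('dark',s[i],ce[i])
```

```text
[ 0.5173 -0.0783  0.0783] 0.0025958771534264624 175
[316  23  38  32 791] [334.8142  42.1226] [[0.5323 0.0122 0.078 ]]
[326 125  21  23 378] [336.1058 135.6587] [[ 0.5262 -0.0746  0.078 ]]
[326 151  22  30 305] [335.8754 163.2754] [[ 0.5236 -0.1025  0.078 ]]
[334 192   9   9  54] [338.2037 195.7963] [[ 0.5231 -0.1371  0.078 ]]
[327 205  20   6  66] [337.4848 208.1667] [[ 0.5212 -0.1506  0.078 ]]
[293 207   9   9  56] [297.0714 210.8393] [[ 0.477  -0.1493  0.078 ]]
[369 206   9   8  59] [372.8136 209.5593] [[ 0.5595 -0.1557  0.078 ]]
dark [325 179  25  25 214] [334.785  188.0701]
```

View pics/z3.png

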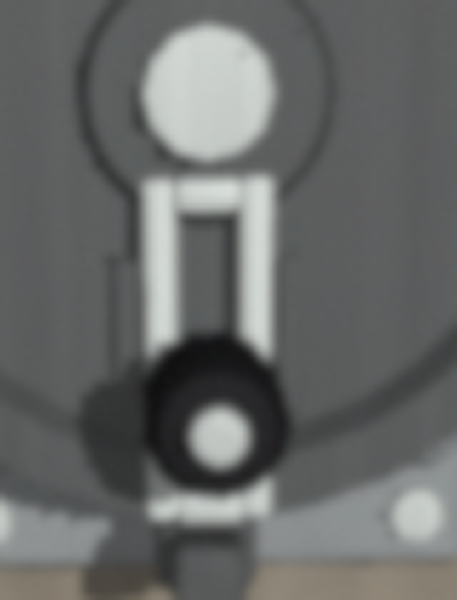

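Run:
```python
from h import *
np.set_printoptions(precision=4,suppress=True)
c=load('w1'); t=load('top0')
for z in (.115,.118,.120): print(z,onz(c,[[338.2,195.8]],z))
# top view: knob highlight
im=cv2.imread('pics/top0.png'); g=cv2.cvtColor(im,cv2.COLOR_BGR2GRAY)
print(g[242:260,386:412])
a=cv2.resize(im[235:267,380:420],(800,640),interpolation=cv2.INTER_CUBIC)
A=np.array([.5267,-.0745])
o1,d1=ray(c,[[338.2,195.8]]); u=(np.array([655+5,218])+.5)/5-.5+np.array([265,205]); print(u)
o2,d2=ray(t,[u]); 
M=np.c_[d1[0],-d2[0]]; s=np.linalg.lstsq(M,o2-o1,rcond=None)[0]; print(o1+s[0]*d1[0],o2+s[1]*d2[0])
```

```text
0.115 [[ 0.5222 -0.1305  0.115 ]]
0.118 [[ 0.5222 -0.13    0.118 ]]
0.12 [[ 0.5221 -0.1297  0.12  ]]
[[101 100  99  99 100 100 100  99  99 100  95  85  78  92 101 101 102 116
  140 149 151 150 149 150 146 119]
 [ 95  96  96  93  95 101 102  99  97  98  95  84  78  92 100 100  99 106
  133 150 151 149 150 149 144 124]
 [101 100  98 101 103 105 108  92  70  65  60  55  66  81  95 100  99 102
  119 142 149 148 148 148 144 125]
 [116 116 112 122 122 108  88  65  57  58  59  58  58  64  87  99 100 101
  122 143 147 149 148 148 144 131]
 [214 215 215 218 192 129  73  58  60  69  84  83  70  61  72 100 110 111
  117 138 148 149 149 148 142 128]
 [220 216 212 207 160  85  55  58  73 122 170 171 128  82  72 140 170 173
  155 149 149 148 148 148 142 127]
 [111 116 117 122  97  56  56  64 103 175 202 199 171 112  72 114 179 203
  184 158 150 146 149 148 139 129]
 [ 74  76  76  69  55  47  55  62  92 168 203 201 168 109  66  83 154 201
  189 150 126 125 139 143 141 135]
 [ 99 100  97  76  50  47  55  60  77 134 182 189 137  77  59  79 154 202
  195 143 100 108 114 112 108 111]
 [101 101  98  79 
[... 329 characters left out ...]
5  83  51  45  45  45  46  50  58  70  79 102 203 223
  173 106  76  89  97  98 101  99]
 [199 215 214 213 183 124  71  51  51  49  61  81 108 120 123 133 192 222
  162  91  71  76  86  92  92  99]
 [102 107 106 108 106  95  80  76  74  76 105 124 127 126 128 134 179 200
  143  89  72  64  63  63  68  93]
 [ 97  97 100 101 101  88  73  69  68  68  76  78  78  79  82  88 112 123
   98  82  77  69  66  66  75 111]
 [ 86  89  98 105 102  93  77  68  67  65  65  63  64  68  68  73  90  84
   68  63  61  59  60  65  73  92]
 [101 102 100  90  77  75  69  64  63  63  62  62  62  66  68  71  90  83
   74  70  66  66  74  84  84  88]]
[396.6 248.2]
[ 0.5217 -0.1266  0.1371] [ 0.5217 -0.1267  0.1371]
```

>>> {"api": "jog_arm", "payload": {
  "commands": [
    {"translation":[5,40,0],"twist":0},
    {"translation":[5,40,0],"twist":0},
    {"translation":[5,40,0],"twist":0},
    {"translation":[5,40,0],"twist":0},
    {"translation":[5,40,0],"twist":0},
    {"translation":[0,0,0],"twist":0},
    {"translation":[0,0,0],"twist":0}
  ]
}}

```text
time: 2.4
ee_pos: [0.5305, 0.0537, 0.3125]
eef_rot: [0.706, -0.033, 0.033, -0.706]
ft_force: [0.3, -0.6, 0.2]
width: 0.0871
```

Run:
```python
from h import *
np.set_printoptions(precision=4,suppress=True)
c=snap('wrist','w2'); s=read_state(); print(s['ee_pos'],s['ft_force'])
c=load('w1'); p=onz(c,[[297.07,210.84],[372.8,209.56]],.012); print(p, np.arctan2(*(p[1]-p[0])[[1,0]]))
t=load('top0'); print(onz(t,[[396.5,248.5]],.12))
im=cv2.imread('pics/w2.png'); cv2.imwrite('pics/z4.png',cv2.resize(im[60:300,180:500],(800,600)))
```

```text
[0.5306 0.0526 0.3124] [-0.188   0.1592 -0.1186]
[[ 0.4709 -0.163   0.012 ]
 [ 0.5671 -0.1705  0.012 ]] -0.07749167618663551
[[ 0.5231 -0.1287  0.12  ]]
```

View pics/w2.png

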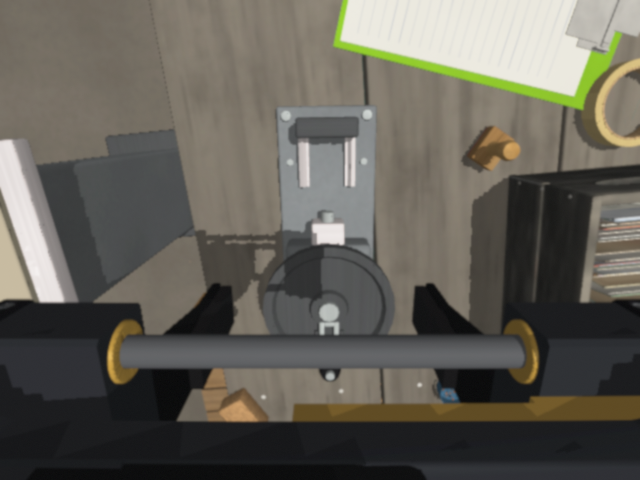

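View pics/z4.png

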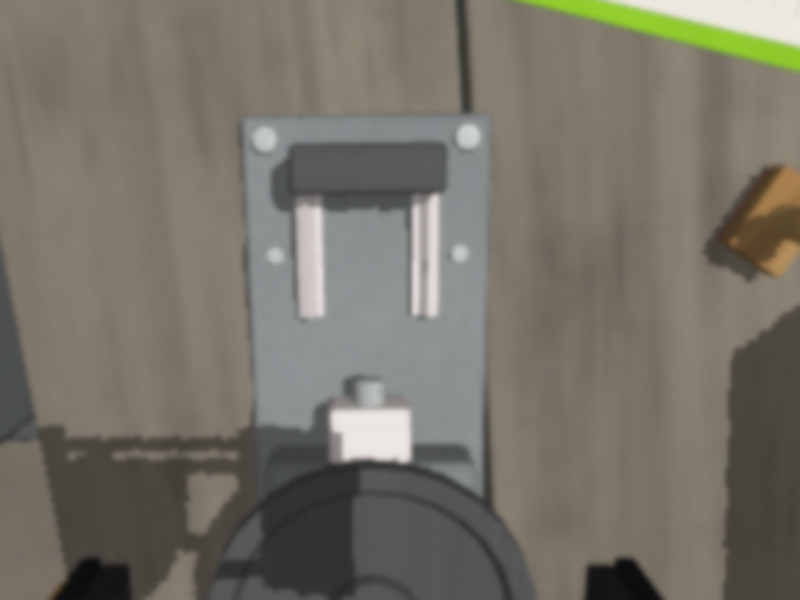

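The nest lies between the fences, which run along columns 304 and 349 from row 137 to 187. The anvil spans (297–358, 118–136) and the ram nose is at (327,216).

Run:
```python
from h import *
np.set_printoptions(precision=4,suppress=True)
c=load('w2'); f=lambda P:(np.array(P,float)+.5)/2.5-.5+np.array([180,60])
an=onz(c,f([[290,192],[446,192],[447,144],[292,144]]),.05); print('anvil',an)
b=onz(c,f([[264,138],[468,136],[275,255],[460,252]]),.012); print('bolts',b)
fe=onz(c,f([[299,318],[325,318],[411,318],[437,318],[296,196],[322,196],[411,196],[438,196]]),.02); print('fence',fe)
A=np.array([.5267,-.0745])
for nm,p in [('anvilfront',an[:2].mean(0)),('bolts',b[:2].mean(0)),('b2',b[2:].mean(0)),('fence',fe[:4].mean(0)),('fence2',fe[4:].mean(0))]:
    d=p[:2]-A; print(nm,p,'yaw',np.arctan2(-d[0],d[1]),np.linalg.norm(d))
```

```text
anvil [[0.5079 0.1288 0.05  ]
 [0.5766 0.1224 0.05  ]
 [0.5783 0.1424 0.05  ]
 [0.511  0.1487 0.05  ]]
bolts [[0.4957 0.154  0.012 ]
 [0.592  0.1459 0.012 ]
 [0.4944 0.0994 0.012 ]
 [0.5849 0.0924 0.012 ]]
fence [[0.5033 0.0687 0.02  ]
 [0.5161 0.0675 0.02  ]
 [0.5582 0.0636 0.02  ]
 [0.5709 0.0624 0.02  ]
 [0.5083 0.1263 0.02  ]
 [0.5206 0.1252 0.02  ]
 [0.5626 0.1213 0.02  ]
 [0.5753 0.1201 0.02  ]]
anvilfront [0.5422 0.1256 0.05  ] yaw -0.07742683457939642 0.20066020773822613
bolts [0.5438 0.1499 0.012 ] yaw -0.07614897391777001 0.22509423007640111
b2 [0.5397 0.0959 0.012 ] yaw -0.07595123234092957 0.1709052823351401
fence [0.5371 0.0655 0.02  ] yaw -0.07433023055928448 0.14042960335995686
fence2 [0.5417 0.1232 0.02  ] yaw -0.07579987718323031 0.1982862589215844
```

>>> {"api": "jog_arm", "payload": {
  "commands": [
    {"translation":[-14,35,-10],"twist":0},
    {"translation":[-14,35,-10],"twist":0},
    {"translation":[-14,35,-10],"twist":0},
    {"translation":[-14,35,-10],"twist":0},
    {"translation":[-14,35,-10],"twist":-0.01},
    {"translation":[-14,35,-10],"twist":-0.01},
    {"translation":[0,0,0],"twist":0},
    {"translation":[0,0,0],"twist":0}
  ]
}}

```text
time: 3.25
ee_pos: [0.4471, 0.2629, 0.2524]
eef_rot: [0.706, -0.04, 0.04, -0.706]
ft_force: [0.6, -1.6, 0.2]
width: 0.0868
```

Run:
```python
from h import *
np.set_printoptions(precision=4,suppress=True)
from scipy.spatial.transform import Rotation as R
c=snap('wrist','w3'); s=read_state(); print(s['ee_pos'],R.from_quat(s['eef_rot']).as_matrix())
```

```text
[0.4477 0.2622 0.2526] [[ 0.9934  0.0003  0.1148]
 [-0.1148 -0.0009  0.9934]
 [ 0.0004 -1.     -0.0008]]
```

View pics/w3.png

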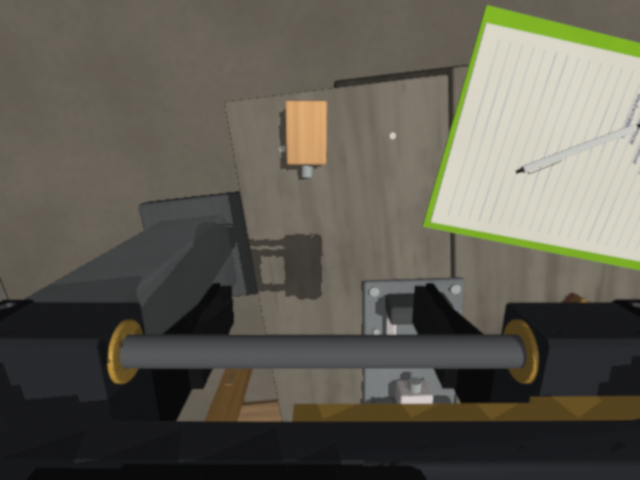

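The block is at (306,133) and its dowel at (307,172), and its edges are parallel to the image axes, so the jaws are aligned with it.

Run:
```python
from h import *
np.set_printoptions(precision=4,suppress=True)
c=load('w3'); im=c['img']; hsv=cv2.cvtColor(im,cv2.COLOR_RGB2HSV)
m=cv2.inRange(hsv,(5,70,190),(25,255,255)); m[:, :250]=0; m[:,360:]=0; m[200:]=0
cn=max(cv2.findContours(m,0,1)[0],key=cv2.contourArea); r=cv2.minAreaRect(cn); bp=cv2.boxPoints(r); print(r,bp)
p=onz(c,bp,.04); print(p,p.mean(0)); print([np.linalg.norm(p[i]-p[i-1]) for i in range(4)])
for i in range(4):
    d=p[i]-p[i-1]; print(np.arctan2(d[1],d[0]))
```

```text
((306.0, 131.5), (61.0, 38.0), 90.0) [[287. 101.]
 [325. 101.]
 [325. 162.]
 [287. 162.]]
[[0.4258 0.3719 0.04  ]
 [0.4617 0.3678 0.04  ]
 [0.4553 0.3113 0.04  ]
 [0.4178 0.3156 0.04  ]] [0.4401 0.3417 0.04  ]
[np.float64(0.05693264328738594), np.float64(0.03609836179224364), np.float64(0.056900856035756654), np.float64(0.03777196468653527)]
1.429637771120064
-0.11397834081333452
-1.6825541302973614
3.02790285835549
```

>>> {"api": "jog_arm", "payload": {
  "commands": [
    {"translation":[-3,39,-30],"twist":0},
    {"translation":[-4,40,-30],"twist":0},
    {"translation":[0,0,-40],"twist":0},
    {"translation":[0,0,-40],"twist":0},
    {"translation":[0,0,-40],"twist":0},
    {"translation":[0,0,-30],"twist":0},
    {"translation":[0,0,-25],"twist":0},
    {"translation":[0,0,0],"twist":0},
    {"translation":[0,0,0],"twist":0}
  ]
}}

```text
time: 4.2
ee_pos: [0.4408, 0.3419, 0.0182]
eef_rot: [0.706, -0.04, 0.04, -0.706]
ft_force: [0.1, 0.2, 1.0]
width: 0.0869
```

>>> {"api": "jog_arm", "payload": {
  "commands": [
    {"translation":[0,0,0],"twist":0},
    {"translation":[0,0,0],"twist":0},
    {"translation":[0,0,0],"twist":0},
    {"translation":[0,0,0],"twist":0},
    {"translation":[0,0,0],"twist":0},
    {"translation":[0,0,0],"twist":0},
    {"translation":[0,0,0],"twist":0},
    {"translation":[0,0,0],"twist":0}
  ],
  "grip": 1,
  "grip_force": 25
}}

```text
time: 5.0
ee_pos: [0.4396, 0.3431, 0.0177]
eef_rot: [-0.706, 0.04, -0.04, 0.706]
ft_force: [-0.1, -0.2, 1.0]
width: 0.0399
```

>>> {"api": "jog_arm", "payload": {
  "commands": [
    {"translation":[0,0,20],"twist":0},
    {"translation":[0,0,40],"twist":0},
    {"translation":[0,0,40],"twist":0},
    {"translation":[12,-31,0],"twist":0.01},
    {"translation":[13,-31,0],"twist":0.01},
    {"translation":[12,-31,0],"twist":0.01},
    {"translation":[13,-31,0],"twist":0.008},
    {"translation":[12,-31,0],"twist":0},
    {"translation":[13,-31,0],"twist":0},
    {"translation":[12,-31,0],"twist":0},
    {"translation":[13,-31,0],"twist":0},
    {"translation":[0,0,0],"twist":0},
    {"translation":[0,0,0],"twist":0},
    {"translation":[0,0,0],"twist":0}
  ]
}}

```text
time: 6.4
ee_pos: [0.5391, 0.0962, 0.1176]
eef_rot: [-0.706, 0.026, -0.026, 0.707]
ft_force: [0.2, 0.3, -2.4]
width: 0.0397
```

Run:
```python
from h import *
np.set_printoptions(precision=4,suppress=True)
from scipy.spatial.transform import Rotation as R
c=snap('wrist','w4'); c=snap('top','t4');s=read_state(); print(s['ee_pos'],R.from_quat(s['eef_rot']).as_matrix()[:,0],s['ft_force'])
im=cv2.imread('pics/t4.png'); cv2.imwrite('pics/z5.png',cv2.resize(im[200:300,240:420],(800,444),interpolation=cv2.INTER_CUBIC))
```

```text
[0.5391 0.0963 0.1177] [ 0.9974 -0.072  -0.0001] [ 0.2305 -0.0211 -1.8416]
```

View pics/w4.png

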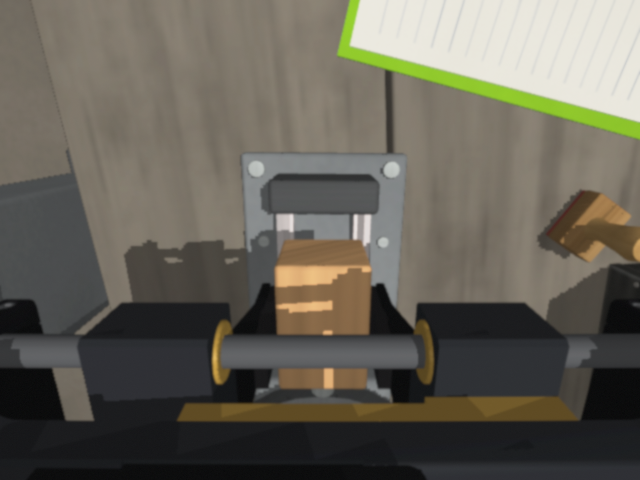

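View pics/z5.png

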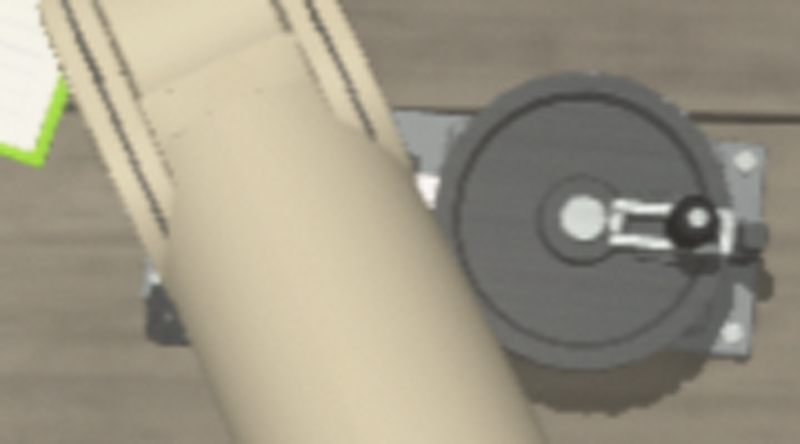

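Run:
```python
from h import *
np.set_printoptions(precision=4,suppress=True)
c=load('w4'); 
a=onz(c,[[277,267],[370,267]],.14);b=onz(c,[[285,241],[364,241]],.10); print(a,a.mean(0),b,b.mean(0),np.linalg.norm(a[1]-a[0]),np.linalg.norm(b[1]-b[0]))
yv=np.array([.0769,.997]); xv=np.array([.997,-.0769]); A=np.array([.5267,-.0745])
for p in (a.mean(0),b.mean(0)): d=p[:2]-A; print('press coords of end',d@xv,d@yv)
d=np.array([.5391,.0963])-A; print('tcp',d@xv,d@yv)
```

```text
[[0.5232 0.1244 0.14  ]
 [0.5607 0.1217 0.14  ]] [0.5419 0.123  0.14  ] [[0.5224 0.1234 0.1   ]
 [0.5624 0.1205 0.1   ]] [0.5424 0.1219 0.1   ] 0.037596327972059855 0.04016699431692427
press coords of end 5.475662324099178e-06 0.19811515532702287
press coords of end 0.0005535334147375857 0.19704276487387046
tcp -0.0007717199999999234 0.17124116
```

>>> {"api": "jog_arm", "payload": {
  "commands": [
    {"translation":[0,0,-30],"twist":-0.005},
    {"translation":[0,0,-25],"twist":0},
    {"translation":[0,0,-12],"twist":0},
    {"translation":[0,0,-8],"twist":0},
    {"translation":[0,0,-7],"twist":0},
    {"translation":[0,0,-6],"twist":0},
    {"translation":[0,0,0],"twist":0},
    {"translation":[0,0,0],"twist":0}
  ]
}}

```text
time: 7.3
ee_pos: [0.5399, 0.0951, 0.0301]
eef_rot: [-0.707, 0.028, -0.028, 0.707]
ft_force: [0.1, 0.4, -2.4]
width: 0.0396
```

>>> {"api": "jog_arm", "payload": {
  "commands": [
    {"translation":[0,0,-1],"twist":0},
    {"translation":[0,0,-1],"twist":0},
    {"translation":[0,0,0],"twist":0},
    {"translation":[0,0,0],"twist":0}
  ]
}}

```text
time: 7.7
ee_pos: [0.5396, 0.095, 0.0278]
eef_rot: [-0.707, 0.028, -0.028, 0.707]
ft_force: [0.0, -0.7, -2.5]
width: 0.0398
```

>>> {"api": "jog_arm", "payload": {
  "commands": [
    {"translation":[0,0,-0.5],"twist":0},
    {"translation":[0,0,-0.5],"twist":0},
    {"translation":[0,0,0],"twist":0},
    {"translation":[0,0,0],"twist":0}
  ]
}}

```text
time: 8.1
ee_pos: [0.5397, 0.0951, 0.0276]
eef_rot: [0.707, -0.028, 0.028, -0.706]
ft_force: [-5.1, -1.8, 10.8]
width: 0.0397
```

It has touched down at the expected height, so I release and rise straight up.

>>> {"api": "jog_arm", "payload": {
  "commands": [
    {"translation":[0,0,0],"twist":0},
    {"translation":[0,0,0],"twist":0},
    {"translation":[0,0,0],"twist":0},
    {"translation":[0,0,0],"twist":0},
    {"translation":[0,0,0],"twist":0}
  ],
  "grip": 0
}}

```text
time: 8.6
ee_pos: [0.5395, 0.0951, 0.0266]
eef_rot: [-0.707, 0.028, -0.028, 0.707]
ft_force: [0.3, 0.2, -0.1]
width: 0.0718
```

>>> {"api": "jog_arm", "payload": {
  "commands": [
    {"translation":[0,0,20],"twist":0},
    {"translation":[0,0,40],"twist":0},
    {"translation":[0,0,40],"twist":0},
    {"translation":[0,0,40],"twist":0},
    {"translation":[0,0,40],"twist":0},
    {"translation":[0,-45,0],"twist":0},
    {"translation":[0,-40,0],"twist":0},
    {"translation":[0,0,0],"twist":0},
    {"translation":[0,0,0],"twist":0}
  ]
}}

```text
time: 9.5
ee_pos: [0.5395, 0.0092, 0.2066]
eef_rot: [-0.707, 0.029, -0.029, 0.707]
ft_force: [0.7, 0.2, 0.8]
width: 0.0875
```

Run:
```python
from h import *
c=snap('wrist','w5');s=read_state(); print(s['time'],s['ee_pos'],s['ft_force'])
```

```text
9.55 [0.53947007 0.01060597 0.20661754] [ 1.00035526  1.36136008 -0.67776562]
```

View pics/w5.png

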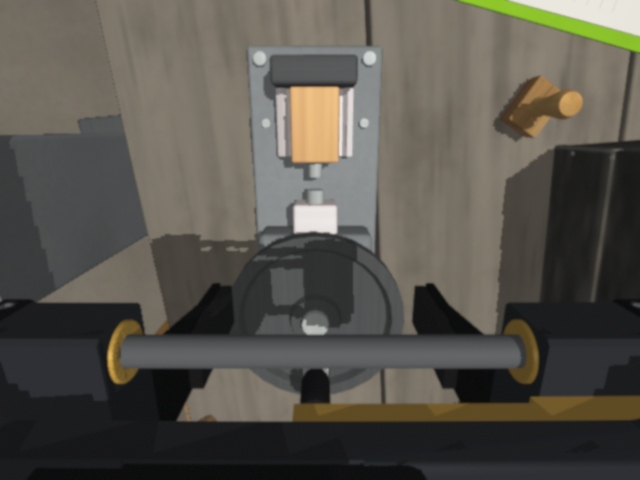

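The block stands between the fences at columns 290–339, rows 86–162. Its dowel tip at (314,177) faces the ram nose at (314,191).

Run:
```python
from h import *
np.set_printoptions(precision=4,suppress=True)
c=load('w5'); p=onz(c,[[290,86],[339,86],[339,162],[290,162]],.05); print(p,p.mean(0))
yv=np.array([.0769,.997]); xv=np.array([.997,-.0769]); A=np.array([.5267,-.0745])
d=p.mean(0)[:2]-A; print(d@xv,d@yv)
d=(p[0]+p[1]-p[2]-p[3])[:2]; print('yaw',np.arctan2(-d[0],d[1]))
```

```text
[[0.5231 0.1244 0.05  ]
 [0.5621 0.1212 0.05  ]
 [0.558  0.0617 0.05  ]
 [0.5167 0.065  0.05  ]] [0.54   0.0931 0.05  ]
0.0003702957168909124 0.16810402903614566
yaw -0.08773212059761286
```

>>> {"api": "jog_arm", "payload": {
  "commands": [
    {"translation":[-4,-35,0],"twist":0},
    {"translation":[-4,-35,0],"twist":0},
    {"translation":[-4,-35,0],"twist":0},
    {"translation":[-5,-35,0],"twist":0},
    {"translation":[0,0,-35],"twist":0},
    {"translation":[0,0,-35],"twist":0},
    {"translation":[0,0,-30],"twist":0},
    {"translation":[0,0,-20],"twist":0},
    {"translation":[0,0,0],"twist":0},
    {"translation":[0,0,0],"twist":0}
  ]
}}

```text
time: 10.55
ee_pos: [0.5231, -0.1287, 0.0872]
eef_rot: [-0.706, 0.027, -0.027, 0.707]
ft_force: [0.2, 0.7, 0.5]
width: 0.087
```

Run:
```python
from h import *
c=snap('wrist','w6');c=snap('top','t6');s=read_state(); print(s['time'],s['ee_pos'],s['ft_force'],s['joint_positions'])
im=cv2.imread('pics/t6.png'); cv2.imwrite('pics/z6.png',cv2.resize(im[200:300,300:460],(800,500),interpolation=cv2.INTER_CUBIC))
```

```text
10.65 [ 0.52366683 -0.1294071   0.08812351] [-0.04177485  0.40172822 -0.16258808] [ 0.69265407  0.32763179 -0.61910282  1.81920283  0.21585936  1.0601989
 -0.0852449 ]
```

View pics/w6.png

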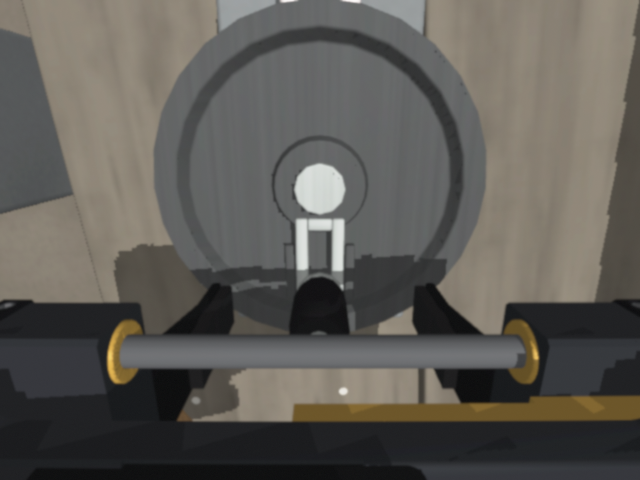

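Run:
```python
from h import *
np.set_printoptions(precision=4,suppress=True)
c=load('w6'); im=c['img']; g=cv2.cvtColor(im,cv2.COLOR_RGB2GRAY)
m=(g>170).astype(np.uint8); n,l,s,ce=cv2.connectedComponentsWithStats(m)
for i in range(1,n):
    if s[i,4]>300 and 280<ce[i][0]<360: print(s[i],ce[i],onz(c,[ce[i]],.078))
print(g[268:290,318:322].T, g[300,284:356])
p=onz(c,[[320,277.5]],.078); print('front',p)
print('rim',onz(c,[[154,165],[486,165]],.072).mean(0))
yv=np.array([.0769,.997]); print('tcp->',s and read_state()['ee_pos'])
```

```text
[ 295  164   50   50 1918] [319.4687 188.3655] [[ 0.5263 -0.0747  0.078 ]]
[ 296  219   48   52 1355] [319.7875 240.0391] [[ 0.5245 -0.0997  0.078 ]]
[[ 87  69  61  66  82 101 112 111  91  56  27  19  18  18  19  17  19  20
   18  19  18  19]
 [ 87  70  62  67  84 102 112 107  84  51  25  19  19  19  18  18  19  18
   17  17  19  19]
 [ 86  70  61  67  83 101 110 104  78  45  24  18  18  18  18  20  17  19
   18  19  19  20]
 [ 83  67  61  65  80  99 107 101  76  42  23  18  18  18  19  18  19  18
   18  19  18  17]] [54 54 54 53 55 55 56 55 52 39 26 19 18 17 19 18 20 19 17 19 19 20 19 20
 20 19 19 20 19 19 20 21 18 20 19 19 19 19 20 21 21 22 22 22 21 19 19 18
 17 19 18 18 19 21 22 23 23 23 23 23 27 37 48 53 56 54 54 54 54 54 53 53]
front [[ 0.523  -0.1192  0.078 ]]
rim [ 0.5273 -0.0646  0.072 ]Traceback (most recent call last):
  File "<stdin>", line 10, in <module>
ValueError: The truth value of an array with more than one element is ambiguous. Use a.any() or a.all()
```

>>> {"api": "jog_arm", "payload": {
  "commands": [
    {"translation":[0,0,0],"twist":0},
    {"translation":[0,0,0],"twist":0},
    {"translation":[0,0,0],"twist":0},
    {"translation":[0,0,0],"twist":0},
    {"translation":[0,0,0],"twist":0},
    {"translation":[0,0,0],"twist":0},
    {"translation":[0,0,0],"twist":0},
    {"translation":[0,0,0],"twist":0},
    {"translation":[0,0,0],"twist":0}
  ],
  "grip": 1,
  "grip_force": 30
}}

```text
time: 11.55
ee_pos: [0.5225, -0.1299, 0.0866]
eef_rot: [0.707, -0.028, 0.028, -0.707]
ft_force: [-1.0, -0.1, -1.0]
width: 0.0253
```

Run:
```python
from h import *
for i in range(3):
    s=read_state(); print(s['time'],s['ee_pos'].round(4) if hasattr(s['ee_pos'],'round') else s['ee_pos'],s['ft_force'],s['torque'])
```

```text
11.55 [ 0.5225 -0.1299  0.0866] [-0.95403353 -0.06882913 -0.95218818] [-0.04425598  0.13098797  0.03310436]
11.55 [ 0.5225 -0.1299  0.0866] [-0.95403353 -0.06882913 -0.95218818] [-0.04425598  0.13098797  0.03310436]
11.55 [ 0.5225 -0.1299  0.0866] [-0.95403353 -0.06882913 -0.95218818] [-0.04425598  0.13098797  0.03310436]
```

```bash
cat > circ.py <<'E'
import numpy as np,sys
def rows(th0,th1,n,r=55.,dr=0,yaw=-.077):
    # cumulative plan from th0 to th1 in n rows; dr: radial correction mm spread over the rows
    a0=-np.pi/2+yaw
    th=np.linspace(th0,th1,n+1); R=r+np.linspace(0,dr,n+1); a=a0-th
    P=np.c_[R*np.cos(a),R*np.sin(a)]; return np.diff(np.round(P-P[0],1),axis=0).round(1)
def frt(F,th,yaw=-.077):
    a=-np.pi/2+yaw-th; return F[0]*np.cos(a)+F[1]*np.sin(a), F[0]*np.sin(a)-F[1]*np.cos(a)
E
python3 - <<'E'
from circ import *
for k in range(16):
    print(round(.4*k,2),rows(.4*k,.4*k+.4,8).tolist())
E
```

```text
0.0 [[-2.7, 0.3], [-2.8, 0.4], [-2.6, 0.5], [-2.7, 0.7], [-2.6, 0.9], [-2.6, 0.9], [-2.5, 1.1], [-2.5, 1.2]]
0.4 [[-2.4, 1.3], [-2.4, 1.5], [-2.2, 1.5], [-2.2, 1.7], [-2.1, 1.8], [-2.0, 1.8], [-1.9, 2.0], [-1.8, 2.1]]
0.8 [[-1.7, 2.2], [-1.6, 2.2], [-1.5, 2.3], [-1.3, 2.4], [-1.3, 2.5], [-1.1, 2.5], [-1.0, 2.5], [-0.9, 2.6]]
1.2 [[-0.7, 2.7], [-0.6, 2.6], [-0.5, 2.7], [-0.3, 2.8], [-0.2, 2.7], [-0.1, 2.8], [0.1, 2.7], [0.3, 2.8]]
1.6 [[0.4, 2.7], [0.5, 2.7], [0.6, 2.7], [0.7, 2.6], [0.9, 2.6], [1.1, 2.6], [1.1, 2.5], [1.3, 2.4]]
2.0 [[1.4, 2.4], [1.5, 2.3], [1.6, 2.2], [1.8, 2.1], [1.8, 2.1], [1.9, 1.9], [2.1, 1.9], [2.1, 1.7]]
2.4 [[2.2, 1.6], [2.3, 1.6], [2.4, 1.4], [2.4, 1.3], [2.5, 1.1], [2.5, 1.1], [2.6, 0.9], [2.6, 0.8]]
2.8 [[2.7, 0.7], [2.7, 0.5], [2.7, 0.4], [2.7, 0.2], [2.8, 0.1], [2.7, 0.0], [2.8, -0.2], [2.7, -0.3]]
3.2 [[2.7, -0.4], [2.7, -0.6], [2.7, -0.7], [2.6, -0.9], [2.6, -0.9], [2.5, -1.1], [2.4, -1.2], [2.4, -1.4]]
3.6 [[2.3, -1.5], [2.3, -1.5], [2.2, -1.7], [2.0, -1.8], [2.0, -1.9], [1.9, -2.0], [1.8, -2.1], [1.7, -2.2]]
4.0 [[1.6, -2.3], [1.4, -2.3], [1.4, -2.4], [1.2, -2.4], [1.1, -2.6], [1.0, -2.5], [0.8, -2.7], [0.7, -2.6]]
4.4 [[0.6, -2.7], [0.4, -2.7], [0.3, -2.7], [0.2, -2.8], [0.0, -2.7], [-0.1, -2.8], [-0.2, -2.7], [-0.4, -2.7]]
4.8 [[-0.5, -2.7], [-0.7, -2.7], [-0.8, -2.6], [-0.9, -2.6], [-1.0, -2.5], [-1.2, -2.5], [-1.3, -2.5], [-1.4, -2.3]]
5.2 [[-1.5, -2.3], [-1.7, -2.2], [-1.7, -2.1], [-1.9, -2.0], [-1.9, -2.0], [-2.1, -1.8], [-2.1, -1.7], [-2.2, -1.7]]
5.6 [[-2.3, -1.5], [-2.4, -1.4], [-2.4, -1.3], [-2.5, -1.1], [-2.6, -1.0], [-2.6, -0.9], [-2.6, -0.8], [-2.7, -0.6]]
6.0 [[-2.7, -0.5], [-2.7, -0.4], [-2.8, -0.2], [-2.7, -0.1], [-2.8, 0.1], [-2.7, 0.2], [-2.7, 0.3], [-2.8, 0.5]]
```

>>> {"api": "jog_arm", "payload": {
  "commands": [
    {"translation":[-2.7,0.3,0],"twist":0},
    {"translation":[-2.8,0.4,0],"twist":0},
    {"translation":[-2.6,0.5,0],"twist":0},
    {"translation":[-2.7,0.7,0],"twist":0},
    {"translation":[0,0,0],"twist":0},
    {"translation":[0,0,0],"twist":0}
  ]
}}

```text
time: 12.15
ee_pos: [0.5112, -0.128, 0.0866]
eef_rot: [0.707, -0.028, 0.028, -0.707]
ft_force: [-1.7, -0.3, 0.4]
width: 0.0251
```

Run:
```python
from h import *
from circ import frt
s=read_state(); print(s['time'],s['ee_pos'],s['ft_force'],frt(s['ft_force'],.2),s['width'])
```

```text
12.15 [ 0.51123925 -0.12800217  0.08662712] [-1.74580123 -0.32208502  0.4089501 ] (np.float64(0.7872336267605433), np.float64(1.5911706087173423)) 0.025091047829962656
```

>>> {"api": "jog_arm", "payload": {
  "commands": [
    {"translation":[-2.6,0.9,0],"twist":0},
    {"translation":[-2.6,0.9,0],"twist":0},
    {"translation":[-2.5,1.1,0],"twist":0},
    {"translation":[-2.5,1.2,0],"twist":0},
    {"translation":[-2.4,1.3,0],"twist":0},
    {"translation":[-2.4,1.5,0],"twist":0},
    {"translation":[0,0,0],"twist":0}
  ]
}}

```text
time: 12.85
ee_pos: [0.4961, -0.1209, 0.0866]
eef_rot: [0.707, -0.028, 0.028, -0.707]
ft_force: [-0.3, -1.7, 1.0]
width: 0.0252
```

```bash
cat > st.py <<'E'
from h import *
from circ import frt
import sys
s=read_state(); p=np.array(s['ee_pos']); A=np.array([.5267,-.0745]); d=p[:2]-A
th=float(sys.argv[1]); a=(-np.pi/2-.077-np.arctan2(d[1],d[0]))%(2*np.pi)
print(s['time'],p.round(4),'F',np.array(s['ft_force']).round(1),'r,t',np.round(frt(s['ft_force'],th),2),'tcp r',np.hypot(*d).round(4),'ang',round(a,3),s['width'].__round__(4))
E
python3 st.py .5
```

```text
12.85 [ 0.4961 -0.1209  0.0866] F [-0.3 -1.7  1. ] r,t [ 1.63 -0.67] tcp r 0.0556 ang 0.505 0.0252
```

```bash
python3 -c "
from circ import *
print(rows(.5,.9,8,r=55.5,dr=.2).tolist())"
```

```text
[[-2.3, 1.6], [-2.2, 1.6], [-2.2, 1.8], [-2.0, 1.9], [-2.0, 2.0], [-1.8, 2.0], [-1.8, 2.2], [-1.6, 2.2]]
```

>>> {"api": "jog_arm", "payload": {
  "commands": [
    {"translation":[-2.3,1.6,0],"twist":0},
    {"translation":[-2.2,1.6,0],"twist":0},
    {"translation":[-2.2,1.8,0],"twist":0},
    {"translation":[-2.0,1.9,0],"twist":0},
    {"translation":[-2.0,2.0,0],"twist":0},
    {"translation":[-1.8,2.0,0],"twist":0},
    {"translation":[-1.8,2.2,0],"twist":0},
    {"translation":[-1.6,2.2,0],"twist":0},
    {"translation":[0,0,0],"twist":0}
  ]
}}

```text
time: 13.75
ee_pos: [0.4805, -0.1053, 0.0866]
eef_rot: [-0.706, 0.028, -0.028, 0.707]
ft_force: [-0.8, -1.5, 0.1]
width: 0.025
```

```bash
python3 st.py .9;  python3 -c "
from circ import *
print(rows(.9,1.3,8,r=55.7,dr=.2).tolist())"
```

```text
13.75 [ 0.4805 -0.1053  0.0866] F [-0.8 -1.5  0.1] r,t [ 1.53 -0.75] tcp r 0.0555 ang 0.907 0.025
[[-1.5, 2.3], [-1.4, 2.4], [-1.3, 2.5], [-1.2, 2.6], [-1.0, 2.5], [-0.9, 2.7], [-0.8, 2.7], [-0.6, 2.7]]
```

>>> {"api": "jog_arm", "payload": {
  "commands": [
    {"translation":[-1.5,2.3,0],"twist":0},
    {"translation":[-1.4,2.4,0],"twist":0},
    {"translation":[-1.3,2.5,0],"twist":0},
    {"translation":[-1.2,2.6,0],"twist":0},
    {"translation":[-1.0,2.5,0],"twist":0},
    {"translation":[-0.9,2.7,0],"twist":0},
    {"translation":[-0.8,2.7,0],"twist":0},
    {"translation":[-0.6,2.7,0],"twist":0},
    {"translation":[0,0,0],"twist":0}
  ]
}}

```text
time: 14.65
ee_pos: [0.4721, -0.0847, 0.0867]
eef_rot: [-0.706, 0.028, -0.028, 0.707]
ft_force: [-0.1, -0.1, 0.5]
width: 0.0251
```

```bash
python3 st.py 1.3;  python3 -c "
from circ import *
print(rows(1.3,1.6,6,r=55.8,dr=.2).tolist())"
```

```text
14.65 [ 0.4721 -0.0847  0.0867] F [-0.1 -0.1  0.5] r,t [ 0.14 -0.11] tcp r 0.0556 ang 1.309 0.0251
[[-0.5, 2.7], [-0.4, 2.8], [-0.2, 2.8], [-0.1, 2.8], [0.1, 2.8], [0.2, 2.8]]
```

```bash
python3 - <<'E'
from h import *
c=snap('wrist','w7')
E
python3 -c "
from circ import *
print(rows(1.3,1.7,8,r=55.6,dr=0).tolist())"
```

```text
[[-0.5, 2.7], [-0.3, 2.8], [-0.2, 2.8], [0.0, 2.8], [0.0, 2.7], [0.3, 2.8], [0.3, 2.8], [0.5, 2.7]]
```

View pics/w7.png

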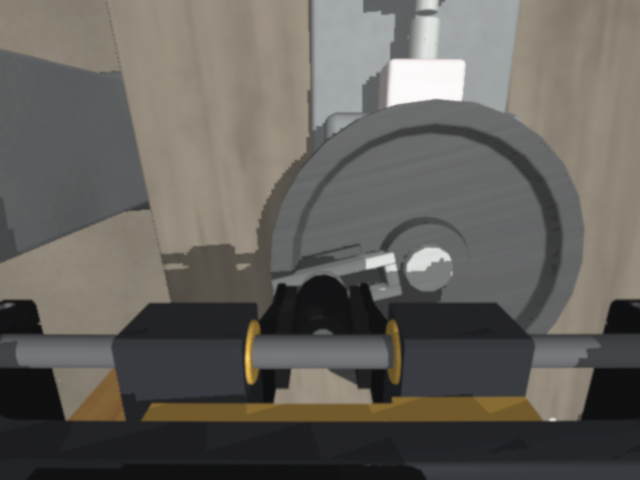

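The bar now points left from the hub at (430,268) to the knob at (322,300), about 75° round. The ram nose at (427,10) is nearly at the dowel.

>>> {"api": "jog_arm", "payload": {
  "commands": [
    {"translation":[-0.5,2.7,0],"twist":0},
    {"translation":[-0.3,2.8,0],"twist":0},
    {"translation":[-0.2,2.8,0],"twist":0},
    {"translation":[0,2.8,0],"twist":0},
    {"translation":[0,2.7,0],"twist":0},
    {"translation":[0.3,2.8,0],"twist":0},
    {"translation":[0.3,2.8,0],"twist":0},
    {"translation":[0.5,2.7,0],"twist":0},
    {"translation":[0,0,0],"twist":0}
  ]
}}

```text
time: 15.6
ee_pos: [0.4724, -0.0627, 0.0867]
eef_rot: [-0.706, 0.028, -0.028, 0.707]
ft_force: [1.4, -3.1, -1.7]
width: 0.025
```

```bash
python3 st.py 1.7;  python3 -c "
from circ import *
print(rows(1.7,2.1,8,r=55.6,dr=0).tolist())
print(rows(1.7,2.1,8,r=55.6,dr=0.2).tolist())"
```

```text
15.6 [ 0.4724 -0.0627  0.0867] F [ 1.4 -3.1 -1.7] r,t [-1.97 -2.71] tcp r 0.0556 ang 1.708 0.025
[[0.6, 2.7], [0.8, 2.7], [0.9, 2.6], [1.0, 2.6], [1.2, 2.5], [1.3, 2.5], [1.4, 2.4], [1.5, 2.3]]
[[0.6, 2.7], [0.8, 2.7], [0.8, 2.6], [1.1, 2.6], [1.1, 2.6], [1.3, 2.4], [1.4, 2.5], [1.5, 2.3]]
```

```bash
python3 -c "
from circ import *
print(rows(1.7,2.1,8,r=55.4,dr=-.3).tolist())"
```

```text
[[0.7, 2.7], [0.8, 2.6], [0.9, 2.6], [1.1, 2.6], [1.2, 2.5], [1.3, 2.4], [1.4, 2.4], [1.5, 2.3]]
```

>>> {"api": "jog_arm", "payload": {
  "commands": [
    {"translation":[0.7,2.7,0],"twist":0},
    {"translation":[0.8,2.6,0],"twist":0},
    {"translation":[0.9,2.6,0],"twist":0},
    {"translation":[1.1,2.6,0],"twist":0},
    {"translation":[1.2,2.5,0],"twist":0},
    {"translation":[1.3,2.4,0],"twist":0},
    {"translation":[1.4,2.4,0],"twist":0},
    {"translation":[1.5,2.3,0],"twist":0},
    {"translation":[0,0,0],"twist":0}
  ]
}}

```text
time: 16.5
ee_pos: [0.4809, -0.0436, 0.0866]
eef_rot: [0.707, -0.028, 0.028, -0.706]
ft_force: [-1.1, -5.7, 0.3]
width: 0.0252
```

```bash
python3 st.py 2.1;  python3 -c "
from circ import *
print(rows(2.1,2.5,8,r=55.2,dr=0).tolist())
print(rows(2.1,2.5,8,r=55.2,dr=-0.3).tolist())"
```

```text
16.5 [ 0.4809 -0.0436  0.0866] F [-1.1 -5.7  0.3] r,t [-2.36 -5.29] tcp r 0.0553 ang 2.088 0.0252
[[1.6, 2.2], [1.8, 2.2], [1.8, 2.0], [2.0, 2.0], [2.0, 1.8], [2.1, 1.8], [2.2, 1.6], [2.3, 1.6]]
[[1.7, 2.2], [1.7, 2.1], [1.9, 2.0], [2.0, 2.0], [2.0, 1.8], [2.2, 1.7], [2.2, 1.6], [2.3, 1.5]]
```

>>> {"api": "jog_arm", "payload": {
  "commands": [
    {"translation":[1.7,2.2,0],"twist":0},
    {"translation":[1.8,2.0,0],"twist":0},
    {"translation":[1.9,2.0,0],"twist":0},
    {"translation":[2.0,2.0,0],"twist":0},
    {"translation":[2.1,1.8,0],"twist":0},
    {"translation":[2.2,1.7,0],"twist":0},
    {"translation":[2.2,1.6,0],"twist":0},
    {"translation":[2.3,1.5,0],"twist":0},
    {"translation":[0,0,0],"twist":0}
  ]
}}

```text
time: 17.4
ee_pos: [0.4969, -0.0285, 0.0866]
eef_rot: [0.707, -0.028, 0.027, -0.706]
ft_force: [-2.2, -4.3, 1.5]
width: 0.0249
```

```bash
python3 st.py 2.5;  python3 -c "
from circ import *
print(rows(2.5,2.9,8,r=55.,dr=0).tolist())
print(rows(2.5,2.9,8,r=55.,dr=-0.3).tolist())"
```

```text
17.4 [ 0.4969 -0.0285  0.0866] F [-2.2 -4.3  1.5] r,t [-2.51 -4.15] tcp r 0.0548 ang 2.49 0.0249
[[2.4, 1.4], [2.4, 1.3], [2.5, 1.2], [2.5, 1.0], [2.6, 0.9], [2.6, 0.8], [2.7, 0.7], [2.7, 0.5]]
[[2.4, 1.4], [2.4, 1.2], [2.5, 1.2], [2.6, 1.0], [2.6, 0.9], [2.6, 0.7], [2.7, 0.6], [2.7, 0.5]]
```

>>> {"api": "jog_arm", "payload": {
  "commands": [
    {"translation":[2.4,1.4,0],"twist":0},
    {"translation":[2.4,1.2,0],"twist":0},
    {"translation":[2.5,1.1,0],"twist":0},
    {"translation":[2.6,0.9,0],"twist":0},
    {"translation":[2.6,0.9,0],"twist":0},
    {"translation":[2.6,0.7,0],"twist":0},
    {"translation":[2.7,0.6,0],"twist":0},
    {"translation":[2.7,0.4,0],"twist":0},
    {"translation":[0,0,0],"twist":0}
  ]
}}

```text
time: 18.3
ee_pos: [0.5178, -0.021, 0.0866]
eef_rot: [-0.706, 0.028, -0.028, 0.707]
ft_force: [-1.2, -3.1, 1.2]
width: 0.0248
```

```bash
python3 st.py 2.9;  python3 -c "
from circ import *
print(rows(2.9,3.3,8,r=54.6,dr=0).tolist())
print(rows(2.9,3.3,8,r=54.6,dr=-0.3).tolist())"
```

```text
18.3 [ 0.5178 -0.021   0.0866] F [-1.2 -3.1  1.2] r,t [-2.86 -1.68] tcp r 0.0543 ang 2.9 0.0248
[[2.7, 0.4], [2.7, 0.2], [2.7, 0.1], [2.8, 0.0], [2.7, -0.2], [2.7, -0.3], [2.7, -0.4], [2.7, -0.6]]
[[2.7, 0.3], [2.7, 0.2], [2.8, 0.1], [2.7, 0.0], [2.7, -0.2], [2.7, -0.4], [2.7, -0.5], [2.6, -0.6]]
```

>>> {"api": "jog_arm", "payload": {
  "commands": [
    {"translation":[2.7,0.2,0],"twist":0},
    {"translation":[2.7,0.1,0],"twist":0},
    {"translation":[2.8,0.0,0],"twist":0},
    {"translation":[2.7,-0.1,0],"twist":0},
    {"translation":[2.7,-0.3,0],"twist":0},
    {"translation":[2.7,-0.4,0],"twist":0},
    {"translation":[2.7,-0.5,0],"twist":0},
    {"translation":[2.6,-0.6,0],"twist":0},
    {"translation":[0,0,0],"twist":0}
  ]
}}

```text
time: 19.2
ee_pos: [0.5401, -0.0228, 0.0867]
eef_rot: [-0.706, 0.028, -0.028, 0.707]
ft_force: [0.7, -0.4, -1.3]
width: 0.0254
```

```bash
python3 st.py 3.3;  python3 -c "
from circ import *
print(rows(3.3,3.7,8,r=54.,dr=0).tolist())
print(rows(3.3,3.7,8,r=54.,dr=-0.3).tolist())"
```

```text
19.2 [ 0.5401 -0.0228  0.0867] F [ 0.7 -0.4 -1.3] r,t [-0.27  0.73] tcp r 0.0534 ang 3.318 0.0254
[[2.6, -0.7], [2.6, -0.8], [2.5, -1.0], [2.5, -1.0], [2.4, -1.2], [2.4, -1.4], [2.2, -1.4], [2.3, -1.5]]
[[2.6, -0.7], [2.6, -0.9], [2.5, -1.0], [2.4, -1.1], [2.4, -1.2], [2.3, -1.4], [2.3, -1.4], [2.2, -1.6]]
```

Run:
```python
import numpy as np
from scipy.optimize import least_squares
A0=np.array([.5267,-.0745])
# pos, radial force -> neutral point = pos + Fr/6mm outward
D=[(.5225,-.1299,.2),(.5112,-.128,.8),(.4961,-.1209,1.6),(.4805,-.1053,1.5),(.4721,-.0847,.1),(.4724,-.0627,-2),(.4809,-.0436,-2.4),(.4969,-.0285,-2.5),(.5178,-.021,-2.9),(.5401,-.0228,-.3)]
P=[]
for x,y,f in D:
    u=np.array([x,y])-A0; u/=np.linalg.norm(u); P.append(np.array([x,y])+u*f/6000)
P=np.array(P); f=lambda p:np.hypot(P[:,0]-p[0],P[:,1]-p[1])-p[2]
r=least_squares(f,[*A0,.055]); print(r.x,(f(r.x)*1000).round(2))
c=r.x; d=np.array([.5401,-.0228])-c[:2]; th=(-np.pi/2-.077-np.arctan2(d[1],d[0]))%6.283; d0=P[0]-c[:2]; print('th now',th,'th home',(-np.pi/2-.077-np.arctan2(d0[1],d0[0])))
from circ import rows
print(rows(th,th+.4,8,r=c[2]*1000).tolist())
```

```text
[ 0.52579913 -0.07544443  0.05458116] [ 0.01  0.1  -0.02 -0.08 -0.07 -0.02  0.06  0.13 -0.04 -0.08]
th now 3.3296565805827205 th home -0.01648077116798574
[[2.6, -0.8], [2.6, -0.9], [2.5, -1.0], [2.5, -1.2], [2.4, -1.3], [2.3, -1.4], [2.3, -1.5], [2.2, -1.6]]
```

Run:
```python
from circ import rows
R=rows(3.33,6.267,58,r=54.6).tolist()
for i in range(0,58,8): print(round(3.33+i*2.937/58,3),R[i:i+8])
```

```text
3.33 [[2.6, -0.8], [2.7, -0.9], [2.5, -1.1], [2.5, -1.2], [2.4, -1.3], [2.4, -1.4], [2.3, -1.5], [2.2, -1.7]]
3.735 [[2.1, -1.8], [2.1, -1.9], [1.9, -1.9], [1.8, -2.1], [1.7, -2.2], [1.7, -2.2], [1.4, -2.3], [1.4, -2.4]]
4.14 [[1.3, -2.5], [1.1, -2.5], [1.0, -2.6], [0.9, -2.6], [0.7, -2.7], [0.6, -2.7], [0.4, -2.7], [0.4, -2.8]]
4.545 [[0.1, -2.7], [0.1, -2.8], [-0.1, -2.8], [-0.3, -2.7], [-0.3, -2.8], [-0.6, -2.7], [-0.6, -2.7], [-0.8, -2.6]]
4.95 [[-0.9, -2.6], [-1.1, -2.6], [-1.2, -2.5], [-1.3, -2.4], [-1.4, -2.4], [-1.5, -2.3], [-1.7, -2.2], [-1.8, -2.1]]
5.356 [[-1.9, -2.0], [-1.9, -2.0], [-2.1, -1.8], [-2.2, -1.7], [-2.2, -1.6], [-2.3, -1.5], [-2.4, -1.4], [-2.5, -1.3]]
5.761 [[-2.5, -1.1], [-2.6, -1.0], [-2.6, -0.9], [-2.7, -0.7], [-2.7, -0.6], [-2.7, -0.4], [-2.8, -0.4], [-2.7, -0.1]]
6.166 [[-2.8, -0.1], [-2.7, 0.1]]
```

>>> {"api": "jog_arm", "payload": {
  "commands": [
    {"translation":[2.6,-0.8,0],"twist":0},
    {"translation":[2.6,-0.9,0],"twist":0},
    {"translation":[2.5,-1.0,0],"twist":0},
    {"translation":[2.5,-1.2,0],"twist":0},
    {"translation":[2.4,-1.3,0],"twist":0},
    {"translation":[2.3,-1.4,0],"twist":0},
    {"translation":[2.3,-1.5,0],"twist":0},
    {"translation":[2.2,-1.6,0],"twist":0},
    {"translation":[0,0,0],"twist":0}
  ]
}}

```text
time: 20.1
ee_pos: [0.5595, -0.0329, 0.0867]
eef_rot: [-0.707, 0.028, -0.028, 0.707]
ft_force: [2.2, -0.4, -2.0]
width: 0.0255
```

```bash
python3 st.py 3.73;sed -i 's/A=np.array(\[.5267,-.0745\])/A=np.array([.5258,-.0754])/' st.py; python3 st.py 3.73
```

```text
20.1 [ 0.5595 -0.0329  0.0867] F [ 2.2 -0.4 -2. ] r,t [1.01 1.98] tcp r 0.0529 ang 3.732 0.0255
20.1 [ 0.5595 -0.0329  0.0867] F [ 2.2 -0.4 -2. ] r,t [1.01 1.98] tcp r 0.0542 ang 3.735 0.0255
```

>>> {"api": "jog_arm", "payload": {
  "commands": [
    {"translation":[2.1,-1.8,0],"twist":0},
    {"translation":[2.1,-1.9,0],"twist":0},
    {"translation":[2.0,-1.9,0],"twist":0},
    {"translation":[1.8,-2.1,0],"twist":0},
    {"translation":[1.7,-2.2,0],"twist":0},
    {"translation":[1.7,-2.2,0],"twist":0},
    {"translation":[1.5,-2.3,0],"twist":0},
    {"translation":[1.4,-2.4,0],"twist":0},
    {"translation":[0,0,0],"twist":0}
  ]
}}

```text
time: 21.0
ee_pos: [0.5736, -0.0501, 0.0867]
eef_rot: [0.707, -0.028, 0.028, -0.706]
ft_force: [2.9, -0.6, -1.6]
width: 0.0253
```

```bash
python3 st.py 4.14
```

```text
21.0 [ 0.5736 -0.0501  0.0867] F [ 2.9 -0.6 -1.6] r,t [2.32 1.89] tcp r 0.0541 ang 4.148 0.0253
```

>>> {"api": "jog_arm", "payload": {
  "commands": [
    {"translation":[1.4,-2.5,0],"twist":0},
    {"translation":[1.2,-2.5,0],"twist":0},
    {"translation":[1.1,-2.6,0],"twist":0},
    {"translation":[1.0,-2.6,0],"twist":0},
    {"translation":[0.7,-2.7,0],"twist":0},
    {"translation":[0.6,-2.7,0],"twist":0},
    {"translation":[0.4,-2.7,0],"twist":0},
    {"translation":[0.4,-2.8,0],"twist":0},
    {"translation":[0,0,0],"twist":0}
  ]
}}

```text
time: 21.9
ee_pos: [0.58, -0.0713, 0.0867]
eef_rot: [0.707, -0.028, 0.028, -0.706]
ft_force: [1.5, -1.2, 0.5]
width: 0.0252
```

```bash
python3 st.py 4.545
```

```text
21.9 [ 0.58   -0.0713  0.0867] F [ 1.5 -1.2  0.5] r,t [1.44 1.33] tcp r 0.0544 ang 4.56 0.0252
```

>>> {"api": "jog_arm", "payload": {
  "commands": [
    {"translation":[0.2,-2.7,0],"twist":0},
    {"translation":[0.2,-2.8,0],"twist":0},
    {"translation":[0,-2.8,0],"twist":0},
    {"translation":[-0.3,-2.7,0],"twist":0},
    {"translation":[-0.3,-2.8,0],"twist":0},
    {"translation":[-0.6,-2.7,0],"twist":0},
    {"translation":[-0.6,-2.7,0],"twist":0},
    {"translation":[-0.8,-2.6,0],"twist":0},
    {"translation":[0,0,0],"twist":0}
  ]
}}

```text
time: 22.8
ee_pos: [0.5776, -0.093, 0.0867]
eef_rot: [0.707, -0.028, 0.028, -0.706]
ft_force: [-1.5, -0.8, -0.1]
width: 0.025
```

```bash
python3 st.py 4.95
```

```text
22.8 [ 0.5776 -0.093   0.0867] F [-1.5 -0.8 -0.1] r,t [-1.2   1.19] tcp r 0.0547 ang 4.963 0.025
```

>>> {"api": "jog_arm", "payload": {
  "commands": [
    {"translation":[-1.0,-2.6,0],"twist":0},
    {"translation":[-1.1,-2.6,0],"twist":0},
    {"translation":[-1.3,-2.5,0],"twist":0},
    {"translation":[-1.3,-2.4,0],"twist":0},
    {"translation":[-1.4,-2.4,0],"twist":0},
    {"translation":[-1.5,-2.3,0],"twist":0},
    {"translation":[-1.7,-2.2,0],"twist":0},
    {"translation":[-1.8,-2.1,0],"twist":0},
    {"translation":[0,0,0],"twist":0}
  ]
}}

```text
time: 23.7
ee_pos: [0.5663, -0.112, 0.0867]
eef_rot: [0.707, -0.028, 0.028, -0.706]
ft_force: [0.7, -1.2, 1.1]
width: 0.025
```

```bash
python3 st.py 5.356
```

```text
23.7 [ 0.5663 -0.112   0.0867] F [ 0.7 -1.2  1.1] r,t [1.36 0.45] tcp r 0.0546 ang 5.37 0.025
```

>>> {"api": "jog_arm", "payload": {
  "commands": [
    {"translation":[-1.9,-2.0,0],"twist":0},
    {"translation":[-1.9,-2.0,0],"twist":0},
    {"translation":[-2.1,-1.8,0],"twist":0},
    {"translation":[-2.2,-1.7,0],"twist":0},
    {"translation":[-2.2,-1.6,0],"twist":0},
    {"translation":[-2.3,-1.5,0],"twist":0},
    {"translation":[-2.4,-1.4,0],"twist":0},
    {"translation":[-2.5,-1.3,0],"twist":0},
    {"translation":[0,0,0],"twist":0}
  ]
}}

```text
time: 24.6
ee_pos: [0.5486, -0.125, 0.0867]
eef_rot: [0.707, -0.028, 0.028, -0.706]
ft_force: [-1.8, -0.7, 0.3]
width: 0.025
```

```bash
python3 st.py 5.761
```

```text
24.6 [ 0.5486 -0.125   0.0867] F [-1.8 -0.7  0.3] r,t [-0.15  1.93] tcp r 0.0546 ang 5.775 0.025
```

>>> {"api": "jog_arm", "payload": {
  "commands": [
    {"translation":[-2.5,-1.1,0],"twist":0},
    {"translation":[-2.6,-1.0,0],"twist":0},
    {"translation":[-2.6,-0.9,0],"twist":0},
    {"translation":[-2.7,-0.7,0],"twist":0},
    {"translation":[-2.7,-0.6,0],"twist":0},
    {"translation":[-2.7,-0.4,0],"twist":0},
    {"translation":[-2.8,-0.3,0],"twist":0},
    {"translation":[-2.7,-0.1,0],"twist":0},
    {"translation":[0,0,0],"twist":0}
  ]
}}

```text
time: 25.5
ee_pos: [0.5272, -0.1299, 0.0866]
eef_rot: [0.707, -0.028, 0.028, -0.706]
ft_force: [1.1, -1.2, 0.7]
width: 0.0248
```

```bash
python3 st.py 6.17
```

```text
25.5 [ 0.5272 -0.1299  0.0866] F [ 1.1 -1.2  0.7] r,t [ 1.2  -1.05] tcp r 0.0546 ang 6.18 0.0248
```

>>> {"api": "jog_arm", "payload": {
  "commands": [
    {"translation":[-2.4,-0.1,0],"twist":0},
    {"translation":[-2.3,0.1,0],"twist":0},
    {"translation":[0,0,0],"twist":0},
    {"translation":[0,0,0],"twist":0},
    {"translation":[0,0,0],"twist":0},
    {"translation":[0,0,0],"twist":0}
  ]
}}

```text
time: 26.1
ee_pos: [0.5228, -0.1298, 0.0866]
eef_rot: [0.707, -0.028, 0.028, -0.707]
ft_force: [-2.5, -0.5, 1.8]
width: 0.0253
```

```bash
python3 st.py 6.283
python3 - <<'E'
from h import *
c=snap('wrist','w8')
E
```

```text
26.1 [ 0.5228 -0.1298  0.0866] F [-2.5 -0.5  1.8] r,t [0.7  2.42] tcp r 0.0545 ang 6.261 0.0253
```

View pics/w8.png

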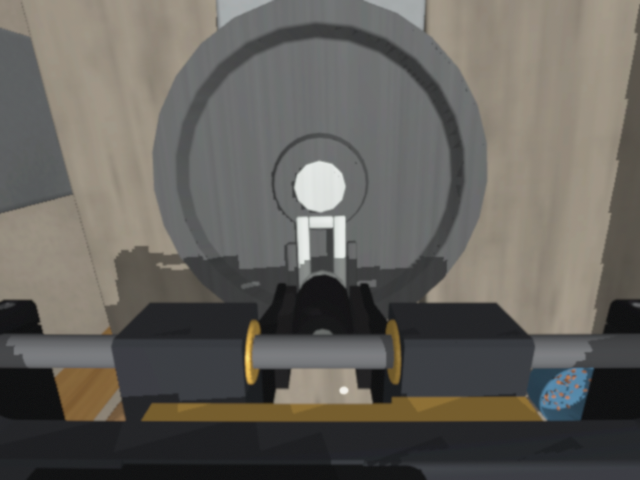

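Run:
```python
from h import *
for n in ('w6','w8'):
    c=load(n); g=cv2.cvtColor(c['img'],cv2.COLOR_RGB2GRAY)
    h=onz(c,[[319.4687,188.3655]],.078)
    m=(g>170).astype(np.uint8); m[218:]=0; k,l,s,ce=cv2.connectedComponentsWithStats(m[:218]); i=[i for i in range(1,k) if s[i,4]>1000 and 280<ce[i][0]<360][0]; hub=onz(c,[ce[i]],.078)[0]
    pts=[]
    for r in range(228,256,3):
        xs=np.where(g[r,285:355]>120)[0]+285; pts.append([(xs.min()+xs.max())/2,r])
    b=onz(c,pts,.078); d=b.mean(0)-hub; v=np.polyfit(b[:,1],b[:,0],1)[0]
    print(n,hub,'bar yaw by hub',np.arctan2(d[0],-d[1]),'by slope',np.arctan(-v))
```

```text
w6 [ 0.52630541 -0.07474725  0.078     ] bar yaw by hub -0.07367296310549312 by slope -0.10287564943781864
w8 [ 0.52632133 -0.07471749  0.078     ] bar yaw by hub -0.05006919041896566 by slope -0.06872625758751807
```

The wheel is about 0.03 rad short, so I nudge it 1.5 mm and then let go.

>>> {"api": "jog_arm", "payload": {
  "commands": [
    {"translation":[-1.0,0,0],"twist":0},
    {"translation":[-0.5,0,0],"twist":0},
    {"translation":[0,0,0],"twist":0},
    {"translation":[0,0,0],"twist":0},
    {"translation":[0,0,0],"twist":0}
  ]
}}

```text
time: 26.65
ee_pos: [0.5218, -0.1297, 0.0867]
eef_rot: [-0.707, 0.028, -0.028, 0.707]
ft_force: [2.2, -1.7, -1.3]
width: 0.0249
```

>>> {"api": "jog_arm", "payload": {
  "commands": [
    {"translation":[0,0,0],"twist":0},
    {"translation":[0,0,0],"twist":0},
    {"translation":[0,0,0],"twist":0},
    {"translation":[0,0,0],"twist":0},
    {"translation":[0,0,0],"twist":0},
    {"translation":[0,0,0],"twist":0},
    {"translation":[0,0,0],"twist":0}
  ],
  "grip": 0
}}

```text
time: 27.35
ee_pos: [0.5217, -0.1297, 0.0867]
eef_rot: [-0.707, 0.028, -0.028, 0.707]
ft_force: [0.4, -0.3, 0.5]
width: 0.073
```

>>> {"api": "jog_arm", "payload": {
  "commands": [
    {"translation":[0,0,20],"twist":0},
    {"translation":[0,0,40],"twist":0},
    {"translation":[0,0,40],"twist":0},
    {"translation":[0,0,40],"twist":0},
    {"translation":[4,35,0],"twist":0},
    {"translation":[4,35,0],"twist":0},
    {"translation":[4,35,0],"twist":0},
    {"translation":[4,35,0],"twist":0},
    {"translation":[0,0,0],"twist":0},
    {"translation":[0,0,0],"twist":0}
  ]
}}

```text
time: 28.35
ee_pos: [0.5376, 0.0109, 0.2267]
eef_rot: [0.707, -0.027, 0.027, -0.707]
ft_force: [0.7, -0.9, -0.3]
width: 0.0871
```

Run:
```python
from h import *
c=snap('wrist','w9');c=snap('top','t9');s=read_state(); print(s['time'],s['ee_pos'],s['ft_force'],s['width'])
im=cv2.imread('pics/t9.png'); cv2.imwrite('pics/z9.png',cv2.resize(im[205:305,265:425],(800,500),interpolation=cv2.INTER_CUBIC))
```

```text
28.45 [0.53762087 0.00900543 0.22651244] [-0.51111083  0.13744312  0.35683849] 0.08722107561714189
```

View pics/w9.png

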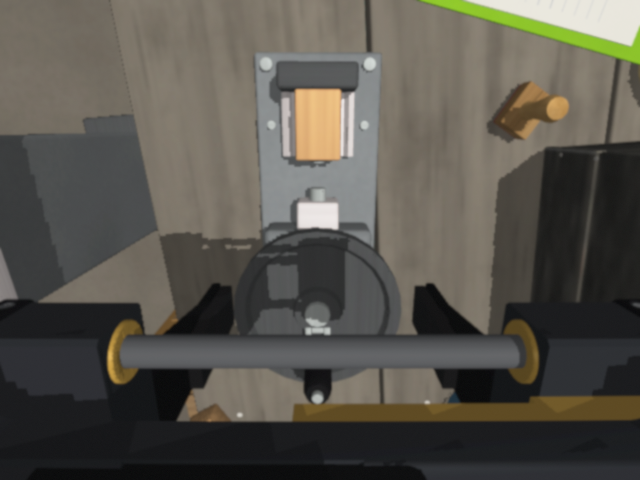

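View pics/z9.png

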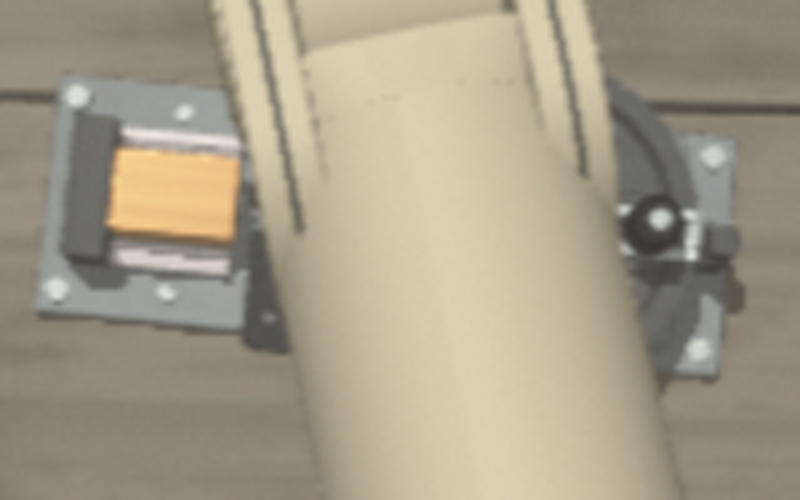

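The dowel has nearly vanished into the block, the block touches the anvil, and the knob is back at its starting spot in the top view (about (655,218) in the zoom). One numeric check, then I hand in.

Run:
```python
from h import *
np.set_printoptions(precision=4,suppress=True)
yv=np.array([.0769,.997]); xv=np.array([.997,-.0769]); A=np.array([.5267,-.0745])
c=load('w9'); p=onz(c,[[295,88],[340,88],[340,160],[295,160]],.05); d=p.mean(0)[:2]-A; print('block press x,y',d@xv,d@yv)
t0=load('top0')['img'];t9=load('t9')['img']
for t in (t0,t9):
    g=cv2.cvtColor(t,cv2.COLOR_RGB2GRAY)[242:256,391:401].astype(float); g[g<110]=0
    yy,xx=np.mgrid[242:256,391:401]; print('pin',(xx*g).sum()/g.sum(),(yy*g).sum()/g.sum())
for (u,v) in [(303,168),(441,184),(448,312)]:
    a=t0[v-18:v+18,u-18:u+18].astype(int);b=t9[v-18:v+18,u-18:u+18].astype(int); print('bystander diff',abs(a-b).mean())
```

```text
block press x,y 0.00022737954374685718 0.1698643949347501
pin 396.38822115384613 249.125
pin 396.5411374930977 249.25786858089452
bystander diff 12.106481481481481
bystander diff 1.0661008230452675
bystander diff 1.0372942386831276
```

Run:
```python
from h import *
print(close_job())
```

```text
the job is handed in; nothing more can be done
None
```

I stood the block in the nest with its dowel towards the ram, then gripped the knob and turned the wheel one full turn clockwise. I let go at the pointer and handed the job in at about 28.5 s.

**Knob force:** I corrected the radius from the wrist force as I went. The forces read at the stops gave a knob circle of about 54.6 mm radius. Radial force at each stop stayed under 3 N, against the 12 N limit; I did not read it between stops.

**Last checks:**
- **Block:** its centre measures 169.9 mm along the press, with 170 mm expected, and 0.2 mm off to the side. It sits up against the anvil. My check of its angle was before pressing only, at about 0.01 rad off.
- **Dowel:** in the picture it is pressed nearly flush. I judged this by eye and did not measure the depth.
- **Wheel:** just before release the bar measured about 0.03 rad short of home, so I nudged it 1.5 mm. Afterwards the top camera shows the knob's pin within about 0.2 pixel of where it started.
- **Bystanders:** the tin and sander look unchanged. The image comparison for the stamp disagreed, most likely because the arm covers it in the final top view. It still stands in the last wrist picture, and the arm never worked near it.

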